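# Wedge the spring hatch open and take out the bush

### The job

Prop the low grey cabinet's spring-closing hatch wide open with the black rubber wedge: the wedge in hand can push the hatch round, and is then left resting on the cabinet top so that it alone holds the hatch open. Then reach in, take out the flanged steel bush and stand it upright in the grey tray on the bench, leaving the hatch propped open.

Things in the scene. Friction and masses are not known exactly. Their poses are not given: they have to be found in the camera images.
- wedge_heel (a point): Black rubber door wedge, 0.3 kg, on the bench right of the cabinet: heel 40 long, 36 wide, 60 high with flat top and parallel sides, then a ramp 60 long falling from 60 to 8. Point: centre of the heel, 30 up, 20 from the blunt end face. x to the blunt end (the ramp ends at x -80), y across the 36 width, z up. Grip high on the heel across the 36. A similar aluminium block nearby is not needed.
- hatch_pivot (a point): The hatch's upright pivot on the low grey cabinet, at the height of the cabinet's flat top, 90 above the bench; axes fixed to the cabinet: x roughly away from the robot, y left, z up. From here the top runs x -235 to +45, y -100 to +250. The pivot post has radius 13 and stands 22 high. A wedge on the top left of the opening (y about 190), blunt end to +x against the opened hatch's bar, holds it.
- hatch_tip (a point): Moves with the hatch, a level quarter-round clear plate, radius 195 about the pivot, 4 to 10 above the cabinet's top. Its free edge is a straight steel bar, 4 to 16 above the top. Point: outer end of the bar's outer face (225 along the bar from the pivot, 14 to its outer side). Shut, the bar points to the robot (pivot -x), outer face to the right; push it left. Open square, it points left, outer face at pivot x -14.
- hatch (a joint): Hatch angle in rad: 0 shut, growing as it swings level, clockwise seen from above; 1.57 a right angle, the opening fully clear and the plate beyond it on the far side; stop at 1.8. A weak spring always shuts it: 0.06 N m when shut, 0.14 N m at a right angle, about 0.7 N at the bar's end.
- opening (a point): Centre of the square opening in the cabinet's top, 120 x 120, level with the top; axes as for the pivot. It lies 72 to -x and 72 to +y of the pivot. Shut, the hatch covers it. Below is a compartment with upright walls, 60 deep (floor 30 above the bench).
- bush_center (a point): Turned steel bush, 0.15 to 0.3 kg, standing in the compartment within 15 of the opening's middle each way: flange 56 in diameter and 12 thick below, neck 28 in diameter above, 56 high in all, its top 4 below the cabinet's top. Point: on its axis, half-way up (28 above its underside); z up. Grip the neck from above.
- tray_floor (a point): Grey plastic tray fixed on the bench left of the cabinet, 160 x 160 and 35 high, open on top, walls 4 thick. Point: centre of its inner floor, 4 above the bench; x and y along its sides.
Not all that is in view belongs to the job. What is shaped like the part that bears wedge_heel but pink is not meant. What is shaped like the part that bears tray_floor but red is not meant.

How it is judged:
On the way, in this order (a step that is already met when the one before it is completed fails the run):
1. the hatch stands open by more than 1.2 rad, held by the wedge alone, which rests on the cabinet's top, with the bush still in the cabinet and the robot touching neither wedge nor hatch (value of joint hatch above 1.2 rad and contact force between wedge and hatch above 0.1 N and contact force between wedge and cabinet above 0.5 N and contact force between each of wedge, hatch and the fingers below 0.05 N and contact force between hatch and the arm below 0.05 N and z of bush_center in the frame of hatch_pivot below -0.02 m and z of wedge_heel in the frame of hatch_pivot between 0.012 and 0.05 m), for 0.3 s.
2. the bush is lifted clear of the cabinet while the hatch is still propped open (z of bush_center in the frame of hatch_pivot above 0.03 m and value of joint hatch above 1.2 rad), for 0.05 s.
At the end, for the whole second after the job is handed in: The hatch stands open by more than 1.2 rad, held by the wedge, which rests still on the cabinet's top (heel centre 12 to 50 mm above it); the bush stands flange down on the tray's floor (centre within 60 mm of the tray's centre along each side, within 0.2 rad of upright, at rest) (value of joint hatch above 1.2 rad and contact force between wedge and hatch above 0.1 N and contact force between wedge and cabinet above 0.5 N and x of bush_center in the frame of tray_floor between -0.06 and 0.06 m and y of bush_center in the frame of tray_floor between -0.06 and 0.06 m and z of bush_center in the frame of tray_floor between 0.02 and 0.036 m and angle between bush_center's own z axis and vertical below 0.2 rad and linear speed of each of bush, wedge below 0.03 m/s and z of wedge_heel in the frame of hatch_pivot between 0.012 and 0.05 m); the robot touches nothing.
It also fails if it takes over 64 s, if anything falls off the work surface, if the arm or the gripper's body presses on something with over 40 N, if the wrist force passes 120 N, or if a joint passes its speed limit or range.

### The arm

A 7-joint arm with a two-finger parallel gripper is mounted at the origin on the work surface. World frame = base frame: x ahead of the robot, y to its left, z up, the work surface at z = 0. Lengths are in m, angles in rad, forces in N, time in s.
With the tool pointing down it reaches from about 0.4 to 0.875 m from the base axis. Payload 6.5 kg.
Tool frame: the origin (TCP) lies midway between the tips of the shut fingers; the grasp point (between the pads) lies bot.tcp_to_grasp behind it (bot.tcp_to_grasp is the distance from the TCP to the grasp point, in m); x points along the fingers, y is the direction in which the jaws open and shut, and the axes are right-handed (so a half turn about x gives the same grasp; the last joint's range is limited). The gripper opens to 85 mm and grips with 20 to 120 N. Pads are 22 mm wide; open, the fingers measure 114 mm over their backs; the gripper's body (76 mm by 85 mm) begins 54 mm behind the grasp point. The pads swing forward as they close: fully open they stand 13 mm farther back than shut.
Start: joints at [1.041, 0.536, -0.004, 1.538, 0.003, 1.067, -0.071], TCP at [0.291, -0.581, 0.231] pointing down, gripper open.
Joint ranges: [-2.7, 2.7], [-0.37, 2.16], [-1.27, 1.26], [0.24, 2.4], [-1.31, 4.45], [0.19, 1.91], [-2.76, 2.76]. Speed limits (rad/s): [2.39, 2.39, 3.14, 3.14, 3.14, 3.14, 3.14].

### API

Orientations are given as [roll, pitch, yaw] about the fixed x, y, z axes, in that order (R = Rz(yaw) Ry(pitch) Rx(roll)).
In Python, from cell import bot gives the robot as it stands. Calls block until the motion is done:
- bot.movep(position, orientation): joint-space move of the TCP to a pose.
- bot.move_linear(position, rot=None, velocity=0.15, max_force=None): straight line of the TCP; rot=None keeps the orientation; velocity is the mean speed in m/s. With max_force (N) it stops when the force on the tool has changed by that much, and returns True; else False.
- bot.move_joints(angles): joint-space move.
- bot.grip(opening): finger opening in m; the grip force is fixed at half the most; returns when the fingers have stopped.
- bot.wait(seconds).
- bot.solve_ik(position, orientation): joint angles nearest the present ones, or None.
- bot.capture(name): name is "scene" or "side" or "wrist"; returns a dict with "color" (384x512x3 uint8, blue, green, red), "depth" (384x512 float32, m along the optical axis (not along the pixel's ray), 0 where there is no reading), "fx", "fy", "cx", "cy" (pixels), "rvec" (rotation vector, rad) and "tvec" (3), from world to camera coordinates, as OpenCV has them; the wrist camera has in their place "mount" (4x4, takes a point from camera to tool coordinates, whose origin is the TCP and whose axes are the tool frame's). Camera axes: x right, y down, z forward; pixel columns grow to the right and rows downward; lengths in m; the calibration is good to about 2 mm. The wrist camera is an equidistant fisheye: a pixel r from the principal point sees the ray r / f radians off the axis. A picture is of the moment at which its call begins: read the wrist's pose just before it.
A pose or a line that the arm cannot do raises bot.IKError and nothing moves.
- bot.close_job(): hands the job in, once; it reports no verdict.
Readings, each from a call of its own:
- bot.current_clock(): time.
- bot.current_qpos(): joint angles.
- bot.current_joint_velocities(): joint speeds.
- bot.current_joint_torque(): joint torques, N m.
- bot.current_tcp_pos(): TCP position.
- bot.current_ee_rot(): TCP orientation.
- bot.current_ft_force(): force on the tool from outside, world axes, zero at the start.
- bot.current_moment(): the same for the moment, N m.
- bot.current_grip_width(): finger opening in m.
Only numpy, scipy, OpenCV 4.12 (cv2) and the standard library are available. Lean on these libraries where they do the work, as an engineer would, in place of code of your own. Each camera call takes 0.05 s, during which the arm holds its last target. There are 200 camera calls.

## Working session

There is one attempt and no reset: what is moved stays moved. The work goes in short steps, each a Python script; the robot and the scene stay as the last script left them, time stands still between calls to the robot, and variables do not carry over. Pictures are saved under pics/ and viewed, about 8 in all and at most 12, crops included, and the job is handed in when it is done.

```bash
mkdir -p pics
cat > h.py <<'E'
import numpy as np, cv2
from cell import bot
def cloud(c):
    h,w=c["depth"].shape; v,u=np.mgrid[:h,:w]; d=c["depth"]
    P=np.stack([(u-c["cx"])/c["fx"]*d,(v-c["cy"])/c["fy"]*d,d],-1)
    R=cv2.Rodrigues(np.array(c["rvec"],float))[0]
    return (P-np.array(c["tvec"]).ravel())@R
E
python3 - <<'E'
from h import *
for n in("scene","side"):
    c=bot.capture(n); cv2.imwrite(f"pics/{n}0.png",c["color"]); np.savez(f"{n}0.npz",P=cloud(c),col=c["color"],d=c["depth"])
    R=cv2.Rodrigues(np.array(c["rvec"],float))[0]; print(n,-R.T@np.array(c["tvec"]).ravel(), c["fx"])
print(bot.current_clock(),bot.tcp_to_grasp,bot.current_ee_rot())
E
```

```text
scene [1.24632672 0.14671214 1.25294561] 372.9225843115593
side [-0.03863331  1.1344171   0.79551684] 474.9683725722398
0.1 0.0187 [-1.49015025  1.56928064  2.11538298]
```

View pics/scene0.png

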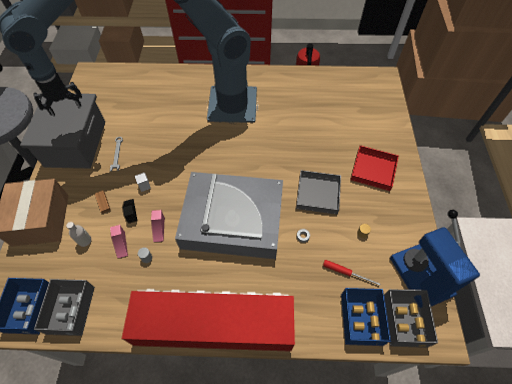

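View pics/side0.png

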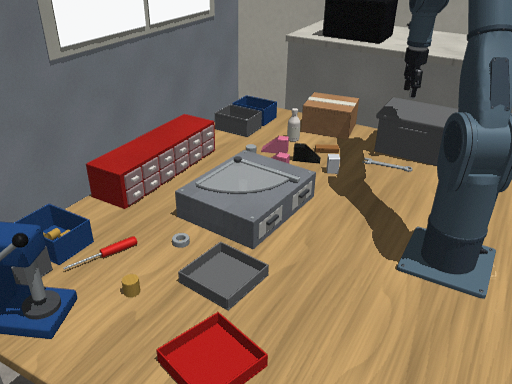

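The scene view shows the cabinet at about (232,215), with the pivot post at (205,229). The bar runs to (208,178), the black wedge is at (130,211) and the grey tray at (318,193). The aluminium block is at (142,181). The side view agrees.

Run:
```python
import numpy as np,cv2
for n in("scene","side"):
    f=np.load(n+"0.npz"); P,col,d=f["P"],f["col"].astype(int),f["d"]; ok=d>0
    sat=col.max(-1)-col.min(-1); z=P[...,2]
    def comp(m,seed):
        k,l=cv2.connectedComponents(m.astype(np.uint8)); return l==l[seed[1],seed[0]] if m[seed[1],seed[0]] else m*0>1
    def rect(m,nm):
        p=P[m]; r=cv2.minAreaRect((p[:,:2]*1000).astype(np.float32)); print(n,nm,m.sum(),np.round(r[0],1),np.round(r[1],1),round(r[2],2),'z',np.round(np.percentile(p[:,2],[2,50,98]),4)); return r
    seeds=dict(scene=dict(cab=(190,215),tray=(318,193),wedge=(130,211)),side=dict(cab=(195,203),tray=(225,272),wedge=(305,153)))[n]
    print('seedz',{k:np.round(P[v[1],v[0]],4) for k,v in seeds.items()})
    m=comp(ok&(z>.084)&(z<.095),seeds["cab"]); rect(m,"cab")
    # post
    m2=ok&(z>.107)&(z<.118)&(P[...,0]>.45)&(P[...,0]<.85)&(abs(P[...,1])<.2)
    if m2.sum(): rect(m2,"post"); print(P[m2].mean(0))
    m=comp(ok&(sat<30)&(z<.05)&(z>.002)&(P[...,1]>.15)&(P[...,1]<.55)&(P[...,0]<.75)&(P[...,0]>.3),seeds["tray"]); rect(m,"tray")
    w=ok&(col.max(-1)<60)&(z>.006)&(z<.08)&(P[...,1]<-.05)&(P[...,1]>-.5)&(P[...,0]>.4)&(P[...,0]<.8)
    m=comp(w,seeds["wedge"]); 
    if m.sum():
        rect(m,"wedge"); t=m&(z>.055); rect(t,"heeltop")
        p=P[m]; print(np.round(p[p[:,2].argsort()][::max(1,len(p)//25)],3).tolist())
```

```text
seedz {'cab': array([ 0.6322, -0.1062,  0.0904]), 'tray': array([0.476 , 0.3653, 0.0059]), 'wedge': array([ 0.6058, -0.3347,  0.0597])}
scene cab 4136 [599.1  35.9] [351.  284.7] 85.55 z [0.0851 0.0896 0.094 ]
scene post 122 [629.8  -9.6] [298.4 154. ] 35.37 z [0.1071 0.1088 0.1155]
[ 0.61689242 -0.03740092  0.10955885]
scene tray 1263 [466.8 365.3] [159.1 185.3] 82.62 z [0.0021 0.0059 0.0366]
scene wedge 238 [ 577.3 -352.9] [100.5  34.1] 18.54 z [0.0089 0.0463 0.0645]
scene heeltop 89 [ 601.3 -344.9] [45.9 32.3] 18.25 z [0.0553 0.0606 0.0658]
[[0.602, -0.328, 0.006], [0.627, -0.348, 0.011], [0.619, -0.326, 0.015], [0.548, -0.347, 0.018], [0.623, -0.343, 0.021], [0.538, -0.352, 0.023], [0.55, -0.367, 0.027], [0.546, -0.352, 0.029], [0.547, -0.348, 0.03], [0.554, -0.353, 0.034], [0.623, -0.338, 0.037], [0.569, -0.34, 0.04], [0.573, -0.365, 0.044], [0.598, -0.329, 0.046], [0.621, -0.342, 0.049], [0.622, -0.338, 0.051], [0.598, -0.33, 0.054], [0.591, -0.342, 0.056], [0.58, -0.337, 0.058], [0.589, -0.342, 0.059], [0.594, -0.363, 0.059], [0.59, -0.349, 0.06], [0.581, -0.343, 0.061], [0.60
[... 245 characters left out ...]
 call last):
  File "<stdin>", line 11, in <module>
  File "<stdin>", line 8, in rect
    return _quantile_unchecked(
        a, q, axis, out, overwrite_input, method, keepdims, weights)
    return _ureduce(a,
                    func=_quantile_ureduce_func,
    ...<5 lines>...
                    overwrite_input=overwrite_input,
                    method=method)
    r = func(a, **kwargs)
    result = _quantile(arr,
                       quantiles=q,
    ...<2 lines>...
                       out=out,
                       weights=wgt)
    slices_having_nans = np.isnan(arr[-1, ...])
                                  ~~~^^^^^^^^^
IndexError: index -1 is out of bounds for axis 0 with size 0
```

```bash
cat >> h.py <<'E'
PI=np.pi
CY=np.radians(-4.45); PIV=np.array([.688,-.0462])
def rc(a): return np.array([[np.cos(a),-np.sin(a)],[np.sin(a),np.cos(a)]])
def cab(x,y,p=None): return (PIV if p is None else p)+rc(CY)@np.array([x,y])
def down(psi): return [0,PI/2,(psi+PI)%(2*PI)-PI]
def wpose(th,r=.19,gap=0):   # heel centre xy and blunt-end yaw for hatch angle th
    u=np.array([-np.cos(th),np.sin(th)]); n=np.array([-np.sin(th),-np.cos(th)])
    return cab(*(r*u+(.034+gap)*n)), PI/2-th+CY
def wristcloud(c,pos,rot):
    from scipy.spatial.transform import Rotation as Ro
    h,w=c["depth"].shape; v,u=np.mgrid[:h,:w]; x=(u-c["cx"]);y=(v-c["cy"]); r=np.hypot(x,y)+1e-9
    t=r/c["fx"]; d=c["depth"]; k=np.where(t<1.4,np.tan(np.minimum(t,1.4)),0)*d
    P=np.stack([k*x/r,k*y/r,d],-1); M=np.array(c["mount"])
    P=P@M[:3,:3].T+M[:3,3]; R=Ro.from_euler("xyz",rot).as_matrix()
    return P@R.T+np.array(pos)
E
python3 - <<'E'
from h import *
for off in(0,PI):
    for nm,(xy,y) in [("wedge",(np.array([.606,-.343]),np.radians(18.5)))]+[(t,wpose(t)) for t in(0,.5,1,1.57)]:
        q=bot.solve_ik([*xy,.12],down(y+off)); print(off,nm,np.round(xy,3),None if q is None else np.round(q,2))
bot.movep([.60,-.345,.24],down(np.radians(18.5)+PI))
p,r=bot.current_tcp_pos(),bot.current_ee_rot(); c=bot.capture("wrist"); cv2.imwrite("pics/w1.png",c["color"])
np.savez("w1.npz",P=wristcloud(c,p,r),col=c["color"],d=c["depth"]); print(p,r,bot.current_clock(),c["fx"])
E
```

```text
0 wedge [ 0.606 -0.343] [ 0.86  0.84 -0.67  1.45  0.56  1.05  1.96]
0 0 [ 0.496 -0.065] [-0.74  0.74  1.09  2.06 -0.87  0.9  -2.37]
0 0.5 [0.51  0.029] [ 0.65  0.74 -1.08  1.95  0.81  0.97  1.74]
0 1 [0.568 0.105] [ 0.47  0.85 -1.08  1.77  0.85  1.07  1.14]
0 1.57 [0.669 0.146] [ 0.22  0.87 -0.82  1.48  0.68  1.09  0.75]
3.141592653589793 wedge [ 0.606 -0.343] [ 0.47  0.73 -0.04  1.48  0.03  0.93 -0.82]
3.141592653589793 0 [ 0.496 -0.065] [ 0.38  0.48 -0.42  2.    0.29  0.72 -0.3 ]
3.141592653589793 0.5 [0.51  0.029] [ 0.16  0.49 -0.38  1.97  0.27  0.73 -0.96]
3.141592653589793 1 [0.568 0.105] [-0.01  0.58 -0.33  1.8   0.25  0.8  -1.55]
3.141592653589793 1.57 [0.669 0.146] [-0.16  0.72 -0.19  1.51  0.16  0.93 -2.04]
[ 0.59863325 -0.34709113  0.23994441] [ 0.58611135  1.56926986 -2.23518242] 1.6 297.3186396354542
```

View pics/w1.png

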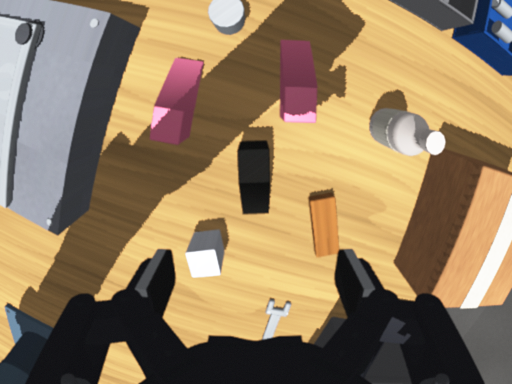

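The wrist view shows the black wedge at (255,178), with the pink decoys and the aluminium block apart from it. The post is at (25,33). I'll get the exact poses from the cloud.

Run:
```python
from h import *
f=np.load("w1.npz"); P,col,d=f["P"],f["col"].astype(int),f["d"]; z=P[...,2]
m=(col.max(-1)<70)&(d>0)&(z<.09)&(z>.004)&(np.hypot(P[...,0]-.59,P[...,1]+.345)<.09)
m=cv2.morphologyEx(m.astype(np.uint8),cv2.MORPH_OPEN,np.ones((3,3)))>0
def rect(m,n):
    r=cv2.minAreaRect((P[m][:,:2]*1000).astype(np.float32)); print(n,m.sum(),np.round(r[0],1),np.round(r[1],1),round(r[2],2),np.round(np.percentile(P[m][:,2],[5,50,95]),4)); 
    rows,cols=np.where(m); print(cols.min(),cols.max(),rows.min(),rows.max())
rect(m,"all"); rect(m&(z>.056),"top")
t=P[m&(z>.056)][:,:2]; print(np.cov(t.T)*1e6,t.mean(0))
print('bench z',np.median(z[(d>0)&(abs(z)<.02)]))
# post in scene view
f=np.load("scene0.npz"); P=f["P"]; 
q=P[222:236,198:213]; print(np.round(q[...,2]*1000).astype(int)); s=(q[...,2]>.1075)&(q[...,2]<.117); print(q[s].mean(0))
z=P[...,2]; m=(z>.028)&(z<.042)&(abs(P[...,0]-.47)<.11)&(abs(P[...,1]-.36)<.115)
rect(m,"trayrim")
```

```text
all 2111 [ 575.7 -355.7] [97.4 34.6] 19.84 [0.0154 0.0576 0.0598]
238 269 140 212
top 1138 [ 600.7 -346.7] [43.4 34.6] 19.7 [0.0573 0.0588 0.06  ]
238 269 148 185
[[144.07064451  15.07470264]
 [ 15.07470264 106.53215063]] [ 0.60177963 -0.34637242]
bench z -0.0010817340542030873
[[1253   89   90   86   88  106  103  107  105  101   99  100   98  100
    97]
 [  96   88   90   88  105  106  105  104  108  100  101   99   98  105
   100]
 [  91   89   88   95  106  107  111  116  116  102   98   99  102  102
   101]
 [  88   86   89   88  112  114  115  113  115  112  102  102  104   95
    98]
 [  88   91   90   90  112  113  112  110  113  110  111  100  102  100
    96]
 [  93   88 1253  109  117  111  113  114  111  112  112  100   97  100
   102]
 [  95   91   89  107  110  110  110  108  113  108  115  101  100  104
    97]
 [  93   86   91  107  112 1253  109  112  121  110  105  108  100   99
    99]
 [  88   92   96  102  108  109  114  109  111  110  106  104  100  107
   102]
 [  85   89   90  105  103  107  105  103  102  105  105   99  103  104
   100]
 [  86   89   92  100   99   97  100  101   98  101  100  101  101  103
    99]
 [  94   92   87   90   96   92   93   93   96   96   96   92   97  100
    99]
 [  89   88   90   89   89   92   94   93   95   91   84   91   92   89
    92]
 [  89   87   86   90   90   89   89   92   89   90   93   89   88   92
    91]]
[ 0.6882601  -0.04521989  0.11142424]
trayrim 216 [477.3 364.1] [160.2 164.1] 82.66 [0.0288 0.0333 0.0376]
296 340 170 211
```

Run:
```python
from h import *
psi=np.radians(19.5)+PI
bot.grip(.07)
bot.movep([.604,-.3445,.12],down(psi))
print(bot.current_tcp_pos())
bot.move_linear([.604,-.3445,.028],velocity=.1,max_force=15)
print(bot.current_tcp_pos()); bot.grip(0.0); print(bot.current_grip_width(),bot.current_ft_force())
bot.move_linear([.604,-.3445,.19],velocity=.15)
print(bot.current_grip_width(),bot.current_ft_force(),bot.current_tcp_pos(),bot.current_clock())
# above start of push, gap 35 mm to the right of shut bar
xy,y=wpose(0,.185,.035)
bot.movep([*xy,.19],down(y+PI)); bot.wait(.2)
p,r=bot.current_tcp_pos(),bot.current_ee_rot(); print(xy,p,r,bot.current_clock())
c=bot.capture("wrist"); cv2.imwrite("pics/w2.png",c["color"]); np.savez("w2.npz",P=wristcloud(c,p,r),col=c["color"],d=c["depth"])
c=bot.capture("side"); cv2.imwrite("pics/s2.png",cv2.resize(c["color"][100:260,150:350],None,fx=3,fy=3)); np.savez("s2.npz",P=cloud(c),col=c["color"])
```

```text
[ 0.60464286 -0.34493034  0.12096109]
[ 0.60464404 -0.34486736  0.02879071]
0.035218055726795185 [0.411822   0.16228204 4.19231368]
0.03494458077424537 [-0.26264168  0.89718696 -4.08179218] [ 0.60324978 -0.34405826  0.18865458] 5.1583
[ 0.49820405 -0.10063801] [ 0.49877177 -0.10177894  0.18987476] [ 1.16206824  1.57048236 -0.48896397] 6.3917
```

View pics/w2.png

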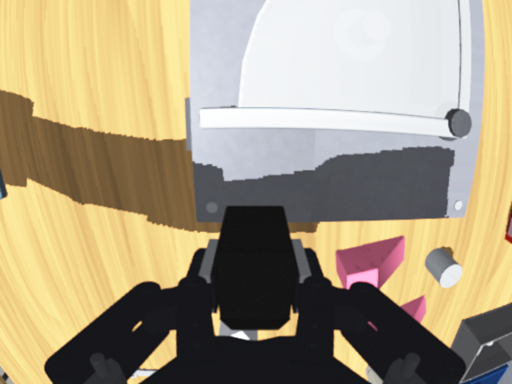

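View pics/s2.png

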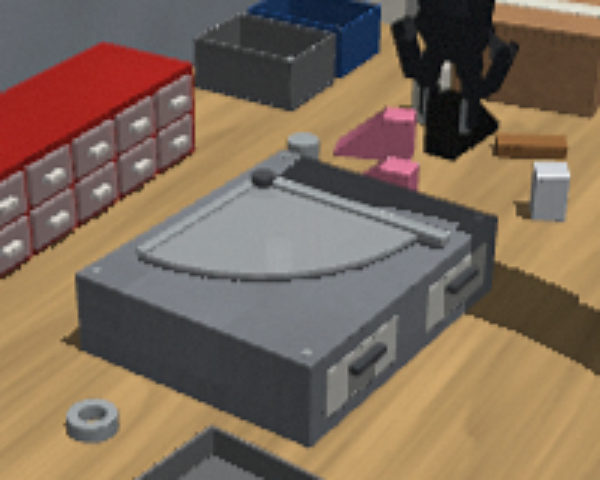

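The wrist view shows the wedge upright in hand, blunt end at (255,210). It points at the shut bar, which runs from (205,118) to (455,122), with the bush faint at (363,35). The side view agrees. Next I lower the wedge and push the hatch round.

Run:
```python
from h import *
xy,y=wpose(0,.185,.035)
Z=.1215
print(bot.move_linear([*xy,Z],velocity=.1,max_force=10),bot.current_tcp_pos(),bot.current_ft_force())
hit=False
for th in [0]+list(np.linspace(.2,1.62,8)):
    xy,y=wpose(th,.187)
    hit=bot.move_linear([*xy,Z],rot=down(y+PI),velocity=.09,max_force=12)
    print(round(th,2),hit,np.round(bot.current_tcp_pos()-np.array([*xy,Z]),4),np.round(bot.current_ft_force(),1),round(bot.current_clock(),1))
    if hit: break
c=bot.capture("scene"); cv2.imwrite("pics/sc3.png",cv2.resize(c["color"][140:280,130:370],None,fx=3,fy=3)); np.savez("sc3.npz",P=cloud(c),col=c["color"])
```

```text
False [ 0.4987515  -0.10064315  0.12196308] [ 0.60836638 -0.18258153 -3.11219447]
0 False [ 0.0001 -0.0002  0.0002] [-0.4 -0.8 -3.7] 7.9
0.2 False [-0.0001 -0.0011 -0.    ] [-0.1 -2.1 -3.6] 8.4
0.4 False [-0.0002 -0.0012 -0.0001] [-1.3 -0.7 -2.8] 9.0
0.61 False [-0.0004 -0.0012 -0.0002] [-0.1 -0.2 -4. ] 9.6
0.81 False [-0.0007 -0.0011 -0.0002] [-0.9 -0.2 -3.5] 10.2
1.01 False [-0.0008 -0.001  -0.0003] [-1.2 -0.2 -3.8] 10.7
1.21 False [-0.0009 -0.0008 -0.0003] [-0.7  0.  -3.9] 11.3
1.42 False [-0.0009 -0.0004 -0.0003] [-1.1 -0.8 -3.6] 11.9
1.62 False [-0.0009 -0.0002 -0.0002] [-1.3  0.8 -3.5] 12.5
```

View pics/sc3.png

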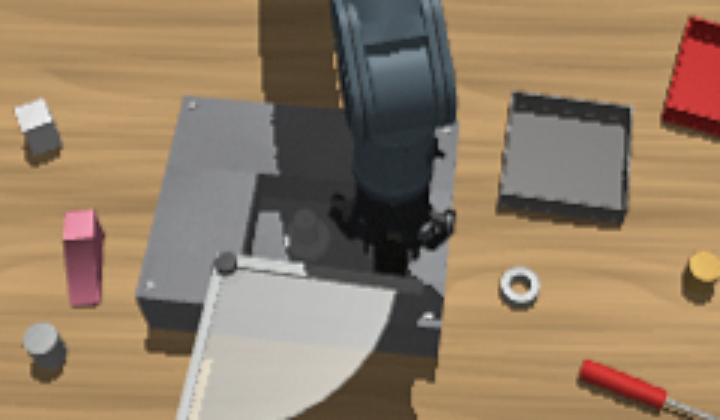

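The hatch is open to about 1.6 rad, and the wedge bears on the bar at crop pixel (390,262). Next I set the wedge down and let go.

Run:
```python
from h import *
xy,y=wpose(1.62,.187)
print(bot.move_linear([*xy,.114],velocity=.02,max_force=5),bot.current_tcp_pos(),bot.current_ft_force())
bot.grip(.065); print(bot.current_grip_width(),bot.current_tcp_pos(),bot.current_ft_force())
p=bot.current_tcp_pos(); bot.move_linear([p[0],p[1],.25],velocity=.15)
# look at the opening
o=cab(-.072,.072); bot.movep([*(o-[.06,0]),.25],down(CY+PI)); bot.wait(.3)
p,r=bot.current_tcp_pos(),bot.current_ee_rot(); c=bot.capture("wrist"); cv2.imwrite("pics/w4.png",c["color"])
np.savez("w4.npz",P=wristcloud(c,p,r),col=c["color"],d=c["depth"]); print(o,p,r,bot.current_clock())
```

```text
True [0.67788774 0.14358063 0.11880738] [-0.51322632  0.20718188  3.68019656]
0.06486333631470166 [0.67633883 0.14329475 0.11689103] [-0.13775852 -0.14409017  0.33068636]
[0.62180346 0.03116937] [0.5622183  0.03194909 0.24968723] [-0.18926904  1.57054378  2.87581946] 15.2583
```

View pics/w4.png

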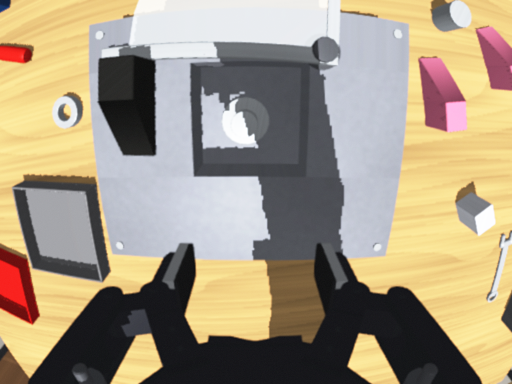

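The wedge at (128,100) alone holds the bar, which runs along row 50. The opening is clear, with the bush at about (245,120).

Run:
```python
from h import *
f=np.load("w4.npz"); P,d=f["P"],f["d"]; z=P[...,2]
o=cab(-.072,.072); L=(P[...,:2]-o)@rc(CY)
i=(d>0)&(abs(L)<.055).all(-1)
for lo,hi in((.075,.095),(.036,.05),(.02,.034)):
    m=i&(z>lo)&(z<hi); (c,s,a)=cv2.minAreaRect((L[m]*1000).astype(np.float32)); b,_=cv2.minEnclosingCircle((L[m]*1000).astype(np.float32)); print(lo,m.sum(),np.round(c,1),np.round(s,1),np.round(b,1),_,np.median(z[m]))
    v,u=np.where(m); print(u.min(),u.max(),v.min(),v.max())
Q=(P[...,:2]-PIV)@rc(CY); m=(d>0)&(z>.14)&(z<.16)&(abs(Q[...,1]-.19)<.06)&(abs(Q[...,0])<.2)
print('wedge top',m.sum(),cv2.minAreaRect((Q[m]*1000).astype(np.float32)),np.median(z[m]))
r=(d>0)&(abs(z-.09)<.006)&(abs(Q[...,0]+.2)<.03); print(np.median(z[r]))
```

```text
0.075 563 [-6.8  6.3] [26.7 26.9] [-7.   6.4] 14.239727020263672 0.08483564802666965
231 257 111 137
0.036 1126 [-6.6  6.7] [55.  54.3] [-7.   6.6] 28.1494197845459 0.04089923757431395
222 268 97 143
0.02 6305 [-0. -0.] [110. 110.] [0.3 0.4] 77.16316986083984 0.028916713966859325
205 296 69 158
wedge top 2140 ((-32.96427917480469, 187.647705078125), (37.143436431884766, 51.99867248535156), 87.29480743408203) 0.1486002845265042
0.08885550839289931
```

Run:
```python
from h import *
b=cab(-.072-.0069,.072+.0064); print(b)
bot.grip(.05)
bot.movep([*b,.16],down(CY+PI)); 
print(bot.move_linear([*b,.051],velocity=.08,max_force=12),bot.current_tcp_pos(),bot.current_ft_force())
z0=bot.current_tcp_pos()[2]
bot.grip(0); print(bot.current_grip_width())
bot.move_linear([*b,.25],velocity=.1); print(bot.current_grip_width(),bot.current_ft_force())
t=[.477,.364]
bot.movep([*t,.2],down(np.radians(-7.3)+PI))
bot.move_linear([*t,.06],velocity=.12); 
print(bot.move_linear([*t,z0-.03],velocity=.03,max_force=5),z0,bot.current_tcp_pos(),bot.current_ft_force())
bot.grip(.055); p=bot.current_tcp_pos(); print(p)
bot.move_linear([p[0],p[1],.22],velocity=.12)
bot.movep([.42,.12,.3],down(PI)); bot.wait(.4)
for n in("scene","side"):
    c=bot.capture(n); np.savez(n+"5.npz",P=cloud(c),col=c["color"]); cv2.imwrite(f"pics/{n}5.png",c["color"])
p,r=bot.current_tcp_pos(),bot.current_ee_rot(); c=bot.capture("wrist"); cv2.imwrite("pics/w5.png",c["color"]); np.savez("w5.npz",P=wristcloud(c,p,r),d=c["depth"])
print(bot.current_clock())
a,b=[cv2.imread(f"pics/{n}5.png") for n in("side","w5")]
cv2.imwrite("pics/f5.png",np.hstack([cv2.resize(a,(400,300)),cv2.resize(b,(400,300))]))
```

```text
[0.61542083 0.03808544]
False [0.61588821 0.03810695 0.05157542] [-0.44870129 -0.5606109   0.33798111]
0.02564456252509339
0.026002202275667807 [-0.2118688   0.66872133 -1.56551522]
True 0.05157542286049693 [0.4768082  0.36385829 0.0256375 ] [-0.59330717 -0.97302247  4.83368334]
[0.4758635  0.36311637 0.02462632]
27.4917[ WARN:0@24.988] global loadsave.cpp:275 findDecoder imread_('pics/w55.png'): can't open/read file: check file path/integrity
Traceback (most recent call last):
cv2.error: OpenCV(4.12.0) /io/opencv/modules/imgproc/src/resize.cpp:4208: error: (-215:Assertion failed) !ssize.empty() in function 'resize'
```

Run:
```python
from h import *
a,b=cv2.imread("pics/side5.png"),cv2.imread("pics/w5.png")
cv2.imwrite("pics/f5.png",np.hstack([cv2.resize(a,(400,300)),cv2.resize(b,(400,300))]))
f=np.load("scene5.npz"); P=f["P"]; T=(P[...,:2]-[.477,.364])@rc(np.radians(-7.3)); m=(abs(T)<.065).all(-1)&(P[...,2]>.05)&(P[...,2]<.08)
print(m.sum(),T[m].mean(0),np.median(P[m][:,2]))
```

```text
42 [ 0.00353616 -0.00144136] 0.059114512904581216
```

View pics/f5.png

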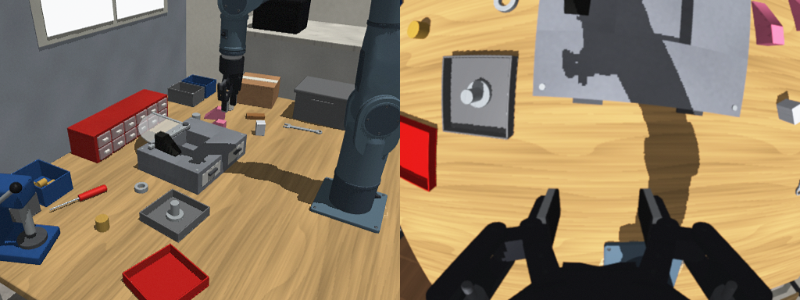

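The bush stands upright in the middle of the grey tray, at (173,210) in the side half and (475,95) in the wrist half. The wedge at (165,145) still holds the hatch, and the arm is clear. I'll hand the job in.

```bash
python3 -c "
from cell import bot
bot.wait(.3); print(bot.current_clock(),bot.current_ft_force()); bot.close_job()"
```

```text
27.7917 [-0.16070028  0.47923502 -0.58786162]
the job is handed in; nothing more can be done
```

The job is done and handed in at 27.8 s of the 64 s allowed; it reported no verdict.

- **Hatch:** I pushed it round to about 1.6 rad with the wedge in hand, then lowered the wedge onto the cabinet top and let go.
- **Bush:** I lifted it out by the neck and stood it in the grey tray.
- **Last checks:** The bush's top is at 59 mm, as expected for upright, and it sits about 4 mm from the tray's centre. The side view shows the wedge still holding the hatch open, and the arm is clear of everything.
- **Not checked:** I didn't measure the hatch angle again after the bush was moved; I judged it only from the pictures. My last measurement of the wedge was also before the bush was moved: its top was 60 mm above the cabinet top, at pivot y of about 188 mm.
- **Failed or disagreed:** No task check failed. One picture-combining script crashed after the moves and I reran it. The scene and wrist cameras differed by about 3 mm on the wedge, so I used a value between the two.

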